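Square a carton into the measuring corner and record it

TASK

The carton on the weigh plate has to be weighed and measured: push it gently along the plate, without gripping or lifting it, into the corner of the rule fence, so that one long side lies flush along the long far fence and one end lies flush against the short left fence. Then take the hand off the carton and press the round record key on the console fully down and let it go. Leave the other things around the station where they are.

Things in the scene. Friction and masses are not known exactly. Their poses are not given: they have to be found in the camera images.
- station: Parcel weighing station, fixed; its place and yaw differ each time. Origin on the table; x points away from the operator to the far fence, y to the left fence, z up. Steel weigh plate, top 45 mm above the table, clear over x -140 to +140, y -200 to +170 mm, in front and to the right of an L-shaped rule fence; to its right a console. All rigid but the key.
- corner (a point): Inner corner of the fence at plate level: 140 mm ahead, 170 mm left, 45 mm above the station's origin, axes as the station's. The two aluminium fences are 45 mm high and 20 mm thick: long far fence (inner face x = 0 here, along y) and short left fence (inner face y = 0, along x). Outside the corner stands a 20 mm square height rule, top 230 mm above the table.
- display (a point): Middle of the sloping display block on the far half of the console, 52 mm above the table; it is 80 mm square in plan and reaches 85 mm above the table. The console spans x -140 to +140, y -300 to -210 mm in the station's frame, its top 40 mm above the table; the record key is on its near half.
- carton: Closed cardboard carton with tape along the top and a blank white label, 120 mm (its x) by 170 mm (its y) by 60 mm high, 0.4 to 0.8 kg. It lies loose on the weigh plate, its centre 60 to 120 mm short of its place in both directions and turned up to 0.4 rad. Origin: centre of its underside. Home in the corner its origin is 60 mm to -x and 85 mm to -y of the corner point, its axes along the station's.
- key (a joint): Travel of the record key: 0 m at rest, 0.005 m fully down. Springs back; it begins to move at 1.5 N and is fully down at 5 N.
- key_top (a point): Centre of the top of the record key, a round white cap 32 mm across in a black collar 48 mm across, on the near half of the console: 65 mm to -x and 255 mm to -y of the station's origin, its top 61 mm above the table at rest. It is pressed straight down.
- tape_roll: Roll of packing tape lying flat, 100 mm across and 48 mm high, on the table to the right of the console. Leave alone. Origin: centre of its underside.
- small_box: Small cardboard box, 85 x 60 x 50 mm high, on the table to the left of the left fence. Leave alone. Origin: centre of its underside.
- stamp: Hand stamp standing upright, 62 x 36 mm and 86 mm high, on the table to the right of the console. Leave alone. Origin: centre of its underside.
- glue_stick: Glue stick standing upright, 31 mm across and 92 mm high, on the table to the left of the left fence. Leave alone. Origin: centre of its underside.
Things that resemble listed ones, but are neither listed nor needed, are in the scene too. What is shaped like the carton but purple is not meant.

How it is judged (in metres and radians):
On the way, in this order (a step that is already met when the one before it is completed fails the run):
1. the carton lies flush in the corner of the fence, at rest, and the robot is off it (x of carton in the frame of corner between -0.064 and -0.056 m and y of carton in the frame of corner between -0.089 and -0.081 m and z of carton in the frame of corner between -0.004 and 0.004 m and angle between the x axis of carton and the x axis of corner, either way round below 0.035 rad and contact force between carton and the fingers below 0.2 N and contact force between carton and the arm below 0.2 N and linear speed of carton below 0.01 m/s), for 0.3 s.
2. the record key is pressed down while the carton lies flush, untouched (x of carton in the frame of corner between -0.064 and -0.056 m and y of carton in the frame of corner between -0.089 and -0.081 m and z of carton in the frame of corner between -0.004 and 0.004 m and angle between the x axis of carton and the x axis of corner, either way round below 0.035 rad and contact force between carton and the fingers below 0.2 N and contact force between carton and the arm below 0.2 N and value of joint key above 0.004 m), for 0.05 s.
At the end, for the whole second after the job is handed in: The carton lies flat in the corner at rest, within 4 mm of both fences (at its middle) and within 2 degrees of square; the key went down at least 4 of its 5 mm after that, with the hand off the carton, and is up again (x of carton in the frame of corner between -0.064 and -0.056 m and y of carton in the frame of corner between -0.089 and -0.081 m and z of carton in the frame of corner between -0.004 and 0.004 m and angle between the x axis of carton and the x axis of corner, either way round below 0.035 rad and value of joint key below 0.001 m and linear speed of carton below 0.01 m/s); the robot touches nothing.
It fails at once if the carton is lifted or tipped (z of carton in the frame of corner above 0.01 m or angle between carton's own z axis and vertical above 0.15 rad).
It fails at once if the carton is pushed off the plate (z of carton in the frame of corner below -0.01 m).
It fails at once if the carton is pushed harder than 40 N (contact force between carton and the fingers above 40 N or contact force between carton and the arm above 40 N).
It fails at once if the record key is pressed while the carton is not in the corner or is being touched (value of joint key above 0.004 m and not (x of carton in the frame of corner between -0.064 and -0.056 m and y of carton in the frame of corner between -0.089 and -0.081 m and z of carton in the frame of corner between -0.004 and 0.004 m and angle between the x axis of carton and the x axis of corner, either way round below 0.035 rad and contact force between carton and the fingers below 0.2 N and contact force between carton and the arm below 0.2 N)).
It fails at once if the tape roll, small box, stamp or glue stick is moved (distance of any of tape_roll, small_box, stamp, glue_stick from where it was at the start of the episode above 0.015 m).
It also fails if it takes over 61 s, if anything falls off the work surface, if the arm or the gripper's body presses on something with over 40 N, if the wrist force passes 120 N, or if a joint passes its speed limit or range.

ROBOT

A 6-joint arm with a two-finger parallel gripper is mounted at the origin on the work surface. World frame = base frame: x ahead of the robot, y to its left, z up, the work surface at z = 0. Lengths are in m, angles in degrees, forces in N, time in s.
With the tool pointing down it reaches from about 0.325 to 0.85 m from the base axis. Payload 15.5 kg.
Tool frame: the origin (TCP) lies at the very end of the fingers, on their centre line; the grasp point (between the pads) lies arm.grip_depth behind it (arm.grip_depth is the distance from the TCP to the grasp point, in m); z points along the fingers, y is the line along which they close (so a half turn about z gives the same grasp; the last joint's range is limited). The gripper opens to 91 mm and grips with 3 to 60 N. Pads are 32 mm wide; open, the fingers measure 118 mm over their backs; the gripper's body (76 mm by 178 mm) begins 60 mm behind the grasp point.
Start: joints at [61.106, 28.281, 77.091, -0, 74.628, -5.472], TCP at [0.248, 0.574, 0.189] pointing down, gripper open.
Joint ranges: [-166.48, 166.48], [-47.26, 123.95], [12.59, 153.08], [-70.14, 250.14], [6.76, 159.57], [-176.63, 176.63]. Speed limits (degrees/s): [108.29, 108.29, 147.25, 172.46, 172.46, 172.46].

INTERFACE

Orientations are given as a 3x3 rotation matrix whose columns are the frame's x, y, z axes.
In Python, from rig import arm gives the robot as it stands. Calls block until the motion is done:
- arm.move_to(position, orientation): joint-space move of the TCP to a pose.
- arm.move_l(position, orientation=None, feed=0.15): straight line of the TCP; orientation=None keeps the orientation; feed is the mean speed in m/s.
- arm.move_joints(angles): joint-space move.
- arm.grip(opening): finger opening in m; the grip force is fixed at half the most; returns when the fingers have stopped.
- arm.sleep(seconds).
- arm.solve_ik(position, orientation): joint angles nearest the present ones, or None.
- arm.snapshot(name): name is "side" or "top"; returns the picture (420x560x3 uint8, red, green, blue); there is no depth.
- arm.get_calibration(name): a dict with "intrinsics" (3x3 intrinsics, pixels), "cam_to_world" (4x4, takes a point from camera to world coordinates). Camera axes: x right, y down, z forward; pixel columns grow to the right and rows downward; lengths in m; the calibration is good to about 2 mm. A picture is of the moment at which its call begins. get_calibration takes no time and is no camera call.
A pose or a line that the arm cannot do raises arm.Unreachable and nothing moves.
- arm.sign_off(): hands the job in; it is judged then, once.
Readings, each from a call of its own:
- arm.current_t(): time.
- arm.current_joint_positions(): joint angles.
- arm.current_dq(): joint speeds.
- arm.current_tau(): joint torques, N m.
- arm.current_ee_pos(): TCP position.
- arm.current_tool_rot(): TCP orientation.
- arm.current_force(): force on the tool from outside, world axes, zero at the start.
- arm.current_torque(): the same for the moment, N m.
- arm.current_width(): finger opening in m.
- arm.current_grasp_force(): force on a finger pad.
Only numpy, scipy, OpenCV 4.12 (cv2) and the standard library are available. Lean on these libraries where they do the work, as an engineer would, in place of code of your own. Each camera call takes 0.05 s, during which the arm holds its last target. There are 200 camera calls.

## Working session

There is one attempt and no reset: what is moved stays moved. The work goes in short steps, each a Python script; the robot and the scene stay as the last script left them, time stands still between calls to the robot, and variables do not carry over. Pictures are saved under pics/ and viewed, at most 10 in all, crops included, and the job is handed in when it is done.

```bash
mkdir -p pics; python3 - <<'E'
from rig import arm
import cv2,numpy as np
for n in("top","side"):
    im=arm.snapshot(n); cv2.imwrite(f"pics/{n}0.png",im[:,:,::-1])
    c=arm.get_calibration(n); print(n,np.round(c["intrinsics"],1).tolist(),np.round(c["cam_to_world"],3).tolist())
print(arm.grip_depth,arm.current_t(),arm.current_tool_rot())
E
```

```text
top [[485.0, 0.0, 282.8], [0.0, 485.0, 205.5], [0.0, 0.0, 1.0]] [[-0.027, -0.997, 0.068, 0.454], [-1.0, 0.027, -0.01, 0.008], [0.008, -0.068, -0.998, 1.427], [0.0, 0.0, 0.0, 1.0]]
side [[395.0, 0.0, 281.6], [0.0, 395.0, 213.4], [0.0, 0.0, 1.0]] [[-0.994, -0.036, 0.099, 0.455], [-0.104, 0.486, -0.868, 0.834], [-0.017, -0.873, -0.487, 0.553], [0.0, 0.0, 0.0, 1.0]]
0.0188 0.1 [[-9.17614036e-01  3.97472276e-01 -5.20373404e-04]
 [ 3.97472603e-01  9.17613557e-01 -9.42914491e-04]
 [ 1.02719322e-04 -1.07206574e-03 -9.99999420e-01]]
```

View pics/top0.png

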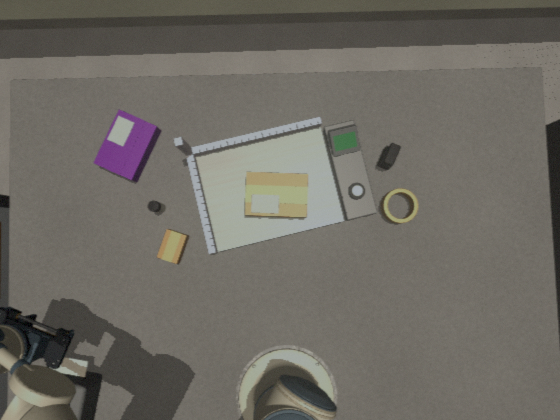

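View pics/side0.png

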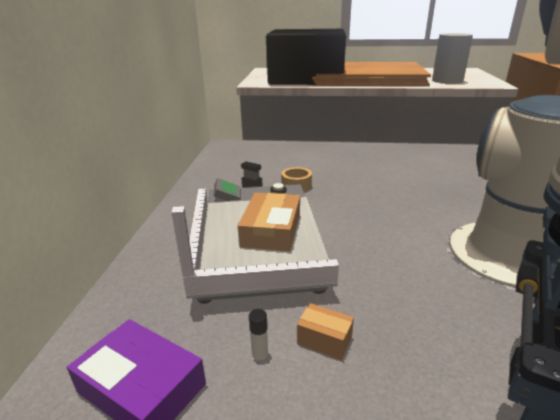

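The top view shows these candidates:
- Carton: orange-tan at (276,195), on the plate.
- Purple look-alike at (127,146), not meant.
- Small box at (172,246), leave alone.
- Fence corner near (192,155).
- White key at (357,190); the tape roll at (400,206) is also round.

I choose the orange carton and the white key on the console, and check both in one crop.

```bash
cat > h.py <<'E'
from rig import arm
import cv2,numpy as np
C=arm.get_calibration("top");K=C["intrinsics"];T=C["cam_to_world"];K=np.array(K);T=np.array(T)
def ray(u,v,z):
    d=T[:3,:3]@np.linalg.inv(K)@[u,v,1]; return (T[:3,3]+d*(z-T[2,3])/d[2])
def pix(p):
    q=K@(T[:3,:3].T@(np.array(p)-T[:3,3])); return q[:2]/q[2]
def carton(im):
    hsv=cv2.cvtColor(im,cv2.COLOR_RGB2HSV)
    m=cv2.inRange(hsv,(8,90,60),(28,255,255)); m[:, :185]=0; m[:,345:]=0; m[:110]=0;m[260:]=0
    m=cv2.morphologyEx(m,cv2.MORPH_CLOSE,np.ones((15,15)))
    c=max(cv2.findContours(m,0,2)[0],key=cv2.contourArea)
    return c
E
python3 - <<'E'
from h import *
im=arm.snapshot("top")
c=carton(im); P=np.array([ray(u,v,.105)[:2] for u,v in c[:,0]],np.float32)
r=cv2.minAreaRect(P); print("carton",r)
hsv=cv2.cvtColor(im,cv2.COLOR_RGB2HSV)
for p in [(210,200),(300,160),(260,195),(260,175),(202,220),(250,137),(357,190)]: print(p,hsv[p[1],p[0]])
print("key",ray(357.5,190.5,.061))
big=cv2.resize(im[110:260,180:380],None,fx=4,fy=4,interpolation=2)
b=np.int32([( (pix([*q,.105])-[180,110])*4) for q in cv2.boxPoints(r)])
cv2.polylines(big,[b],True,(0,0,255),1)
cv2.imwrite("pics/crop1.png",big[:,:,::-1])
E
```

```text
carton ((0.45978793501853943, 0.2611802816390991), (0.0027118574362248182, 0.021671077236533165), 89.20667266845703)
(210, 200) [ 48  18 171]
(300, 160) [ 49  16 172]
(260, 195) [ 44  19 174]
(260, 175) [ 22  85 168]
(202, 220) [102  15 173]
(250, 137) [104  16 175]
(357, 190) [104  16 175]
key [ 0.58364272 -0.21860412  0.061     ]
```

View pics/crop1.png

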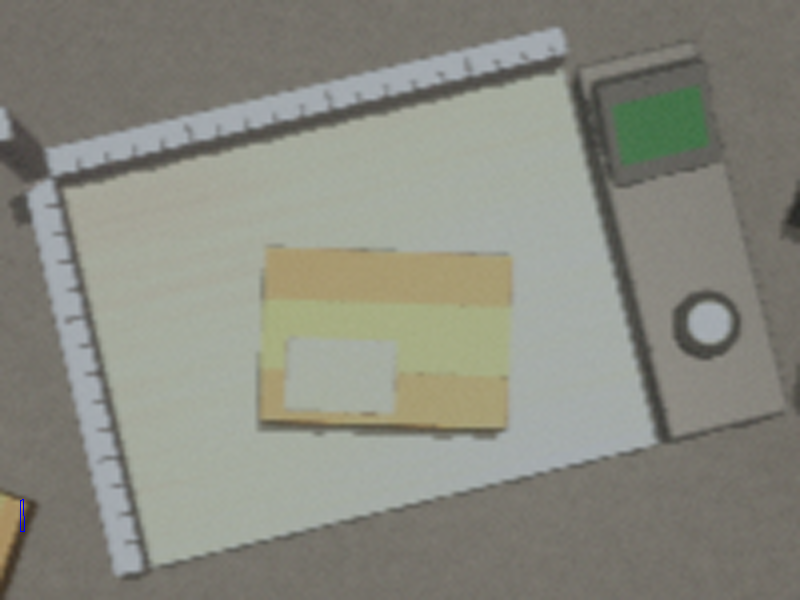

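The crop confirms the orange carton with its tape and label, about (262,246)-(512,427) in crop pixels. The fence's inner corner is at about (57,182), and the white key is at (709,322) in its black collar. I'll measure with masks next.

```bash
cat >> h.py <<'E'
def carton(im):
    hsv=cv2.cvtColor(im,cv2.COLOR_RGB2HSV)
    m=cv2.inRange(hsv,(8,42,60),(38,255,255)); m[:, :190]=0; m[:,345:]=0; m[:110]=0;m[262:]=0
    m=cv2.morphologyEx(m,cv2.MORPH_OPEN,np.ones((3,3)))
    c=max(cv2.findContours(m,0,2)[0],key=cv2.contourArea)
    P=np.array([ray(u,v,.105)[:2] for u,v in c[:,0]],np.float32)
    (cx,cy),(w,h),a=cv2.minAreaRect(P)
    if w>h: a-=90; w,h=h,w   # a: direction of the short (x) side
    a=(a+90)%180-90
    return np.array([cx,cy]),np.radians(a),(w,h)
E
python3 - <<'E'
from h import *
im=np.median([arm.snapshot("top") for _ in range(5)],0).astype(np.uint8)
c,a,s=carton(im);print("carton",c,np.degrees(a),s)
hsv=cv2.cvtColor(im,cv2.COLOR_RGB2HSV)
m=cv2.inRange(hsv,(85,4,140),(130,60,255))
def comp(poly):
    k=np.zeros_like(m); cv2.fillPoly(k,[np.int32(np.array(poly)/4+[180,110])],255)
    v,u=np.nonzero(m&k); return u,v
for n,poly,z in [("far",[(75,130),(535,20),(545,75),(85,190)],.09),("left",[(20,200),(60,195),(135,545),(95,555)],.09),("key",[(670,285),(745,285),(745,360),(670,360)],.061)]:
    u,v=comp(poly); P=np.array([ray(x,y,z)[:2] for x,y in zip(u,v)])
    o=P.mean(0); _,S,V=np.linalg.svd(P-o); w=(P-o)@V[1]
    print(n,len(P),o,V[0],np.degrees(np.arctan2(V[0,1],V[0,0])),"width",S[1]/np.sqrt(len(P))*np.sqrt(12),"len",np.ptp((P-o)@V[0]))
E
```

```text
carton [0.57439733 0.0127517 ] -3.7267532348632817 (0.122778981924057, 0.16898740828037262)
far 783 [0.7449288  0.06105469] [ 0.21016045 -0.97766691] -77.86824476391934 width 0.018922641269284335 len 0.3321999367482603
left 597 [0.55871711 0.22282965] [-0.97782651 -0.20941661] -167.91183373103598 width 0.018895088663241518 len 0.25163489524176363
key 75 [ 0.58497916 -0.21625164] [ 0.18111916 -0.98346116] -79.56504539062009 width 0.023009640254370512 len 0.026843199418362704
```

```bash
cat >> h.py <<'E'
yaw=np.radians(12.1)
ex=np.array([np.cos(yaw),np.sin(yaw),0]);ey=np.array([-ex[1],ex[0],0])
COR=.7312*ex+.0908*ey
def W(x,y,z): return COR+x*ex+y*ey+[0,0,z]      # corner frame xy, world z
def R(yd): return np.column_stack([np.cross(yd,[0,0,-1]),yd,[0,0,-1]])
def here():
    p=arm.current_ee_pos()-COR; return np.array([p@ex,p@ey,p[2]])
def rel(c,a):
    d=np.append(c,0)-COR; d[2]=0
    return d@ex*1e3,d@ey*1e3,np.degrees(a-yaw)
def push(start,d,dist,fmax,step=.0015,z=.062):
    """creep from corner-frame start along d until the push force passes fmax"""
    u=d[0]*ex+d[1]*ey; f=0;s=0
    while s<dist:
        s+=step; arm.move_l(W(start[0]+d[0]*s,start[1]+d[1]*s,z),feed=.03)
        f=-np.array(arm.current_force())@u
        if f>fmax: break
    print("push end",np.round(here(),4),"f",round(f,1),"t",arm.current_t()); return s
E
python3 - <<'E'
from h import *
arm.move_to(W(-.305,-.199,.25),R(ey))
arm.move_l(W(-.305,-.199,.062),feed=.15)
print(arm.current_t(),here(),arm.current_force())
for x in np.arange(-.29,-.149,.01):
    arm.move_l(W(x,-.199,.062),feed=.06); f=np.array(arm.current_force()); print(round(x,3),np.round([f@ex,f@ey,f[2]],1),end=' ')
    if -f@ex>15: break
print(arm.current_t(),here())
im=arm.snapshot("side"); cv2.imwrite("pics/s1.png",im[:,:,::-1])
E
```

```text
4.025 [-0.30466646 -0.19909307  0.06249015] [-0.03762986 -0.15625298  0.51035446]
-0.29 [-0.5  0.2  0.5] -0.28 [-0.1 -0.   0.5] -0.27 [ 0.2 -0.1 -0.8] -0.26 [-0.5 -0.4  0.1] -0.25 [-0.2 -1.  -0.4] -0.24 [-1.  -0.  -0.3] -0.23 [ 0.1  0.1 -1.1] -0.22 [ 0.4 -1.  -0. ] -0.21 [0.  0.1 1. ] -0.2 [-0.5  0.2  0.5] -0.19 [-0.9  0.3  0.8] -0.18 [-0.1 -0.4 -0.5] -0.17 [-0.3 -0.5 -0.4] -0.16 [-0.3 -1.1 -0.5] -0.15 [-0.5  0.1 -0.2] 8.8583 [-0.14972907 -0.19901923  0.06198303]
```

View pics/s1.png

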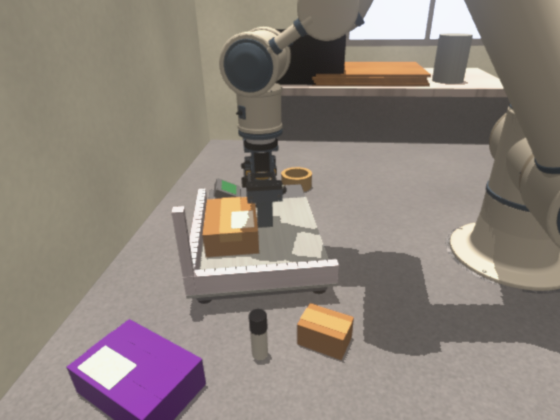

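The side view shows the carton at (230,225), squared up by the two open fingers and close to the far fence. I'll creep it to contact.

```bash
python3 - <<'E'
from h import *
push((-.15,-.199),(1,0),.03,7)
f=np.array(arm.current_force());print(f@ex,f@ey)
arm.move_l(W(-.175,-.199,.062)); arm.move_l(W(-.30,-.199,.25),feed=.25)
im=arm.snapshot("top"); c,a,s=carton(im); print(rel(c,a),s,arm.current_t())
cv2.imwrite("pics/t2.png",cv2.resize(im[110:260,180:380],None,fx=4,fy=4)[:,:,::-1])
E
```

```text
push end [-0.139  -0.199   0.0619] f 9.3 t 10.9083
-9.331195230364772 -0.8368549994892324
(np.float64(-63.69976013600257), np.float64(-188.78360152155875), np.float64(-0.16377983093261636)) (0.12696777284145355, 0.17173407971858978) 12.4083
```

View pics/t2.png

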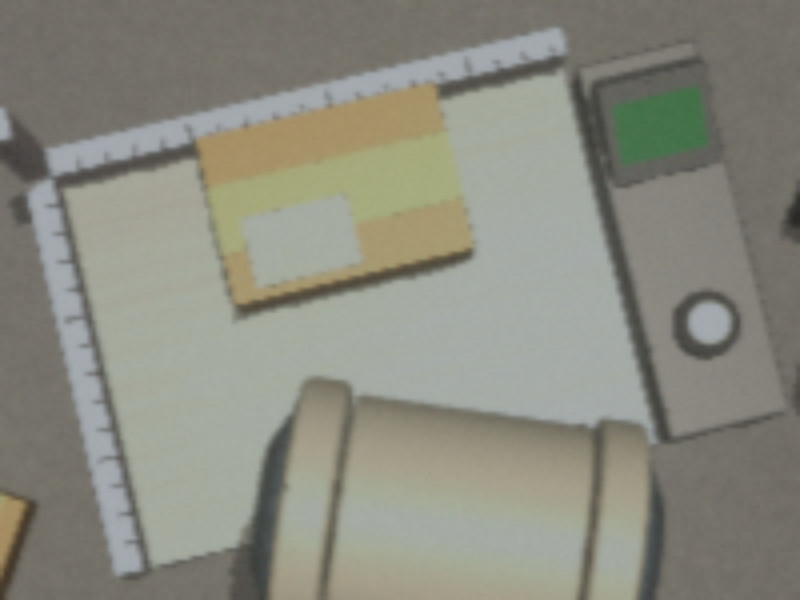

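The crop shows the carton at (335,195), its long side flush along the far fence. Next is the left push with the hand turned.

```bash
python3 - <<'E'
from h import *
arm.grip(.06)
q=arm.current_joint_positions(); p=W(-.062,-.325,.25)
o=[(abs(j[5]-q[5]),np.array(j),y) for y in(ex,-ex) if (j:=arm.solve_ik(p,R(y))) is not None]
_,j,y=min(o,key=lambda t:t[0]); print(np.round(j),np.round(q))
arm.move_to(p,R(y)); arm.move_l(W(-.062,-.325,.062))
print(arm.current_force(),arm.current_t())
for v in np.arange(-.31,-.199,.01):
    arm.move_l(W(-.062,v,.062),feed=.06); f=-np.array(arm.current_force())@ey
    if f>15: print("early",v,f);break
else:
    push((-.062,-.20),(0,1),.03,7)
h=here(); arm.move_l(W(-.062,h[1]-.03,.062)); arm.move_l(W(-.10,h[1]-.06,.25),feed=.25)
im=arm.snapshot("side"); cv2.imwrite("pics/s3.png",im[:,:,::-1])
arm.move_to(W(-.32,-.25,.25),R(y))
im=arm.snapshot("top"); c,a,s=carton(im); print(rel(c,a),s,arm.current_t())
cv2.imwrite("pics/t3.png",cv2.resize(im[110:260,180:380],None,fx=4,fy=4)[:,:,::-1])
E
```

```text
[-12.  33.  59.  -0.  88. -24.] [ -10.   10.   96.    0.   74. -112.]
[-0.20883599 -0.07766758 -0.31285032] 15.8833
push end [-0.0619 -0.1871  0.0621] f 15.4 t 22.2667
(np.float64(-64.16019898092908), np.float64(-86.52953153857278), np.float64(-0.1691194534301754)) (0.1265861690044403, 0.1713978350162506) 24.5417
```

View pics/t3.png

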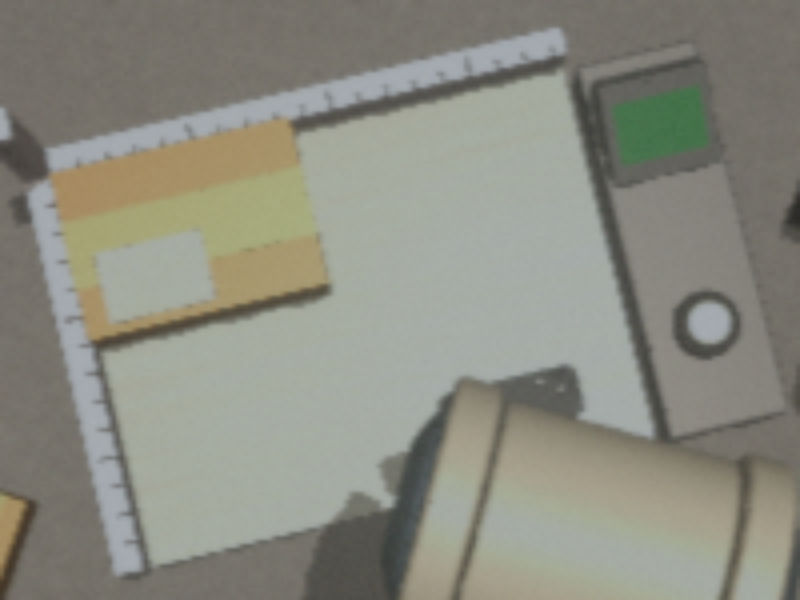

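The crop shows the carton seated in the corner at (190,230), square and flush with both fences. The hand is off it. Next I press the key.

```bash
python3 - <<'E'
from h import *
arm.grip(0.0)
k=(-.205,-.425); k=tuple((np.array([.585,-.2163])-COR[:2])@np.column_stack([ex[:2],ey[:2]])); print(k)
r=arm.current_tool_rot(); y=ex if r[:,1]@ex>0 else -ex
arm.move_to(W(*k,.13),R(y)); arm.move_l(W(*k,.067),feed=.1); arm.sleep(.2)
f0=np.array(arm.current_force())[2]
for z in np.arange(.065,.0525,-.001):
    arm.move_l(W(*k,z),feed=.02); arm.sleep(.05); f=np.array(arm.current_force())[2]-f0; print(round(z,4),round(f,1),end='; ')
    if f>10: break
arm.sleep(.3); f=arm.current_force()[2]-f0; print("held",f,here(),arm.current_t())
im=arm.snapshot("side"); cv2.imwrite("pics/s4.png",im[:,:,::-1])
arm.move_l(W(*k,.15),feed=.1); arm.move_to(W(-.32,-.30,.25),R(y))
im=arm.snapshot("top"); c,a,s=carton(im); print(rel(c,a),arm.current_t())
E
```

```text
(np.float64(-0.2045373016523121), np.float64(-0.42492137340962227))
0.065 -1.0; 0.064 -0.5; 0.063 -1.0; 0.062 -1.9; 0.061 -0.7; 0.06 -1.8; 0.059 -1.1; 0.058 -0.6; 0.057 -1.3; 0.056 -0.2; 0.055 -1.7; 0.054 -1.5; 0.053 -0.7; held -0.35111119296380067 [-0.20451982 -0.42492101  0.05303035] 31.6583
(np.float64(-64.22690481702088), np.float64(-86.80798643000406), np.float64(-0.1691194534301754)) 33.6833
```

View pics/s4.png

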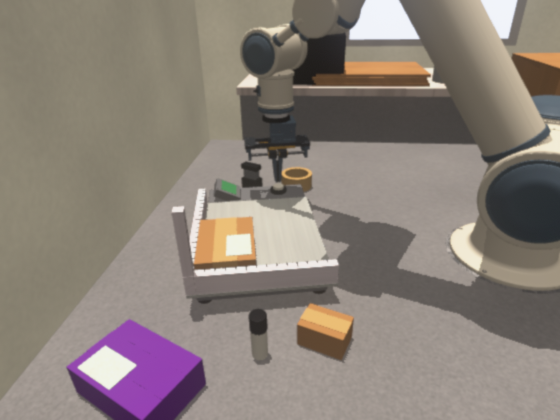

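The wrist felt no force down to z=0.053, though the side view shows the fingers over the key at about (278,185). I'll check the finger opening and a close crop.

```bash
python3 - <<'E'
from h import *
print(arm.current_width(),arm.current_force())
im=cv2.imread("pics/s4.png"); cv2.imwrite("pics/s4c.png",cv2.resize(im[120:210,220:340],None,fx=6,fy=6,interpolation=2))
C=arm.get_calibration("side");K=np.array(C["intrinsics"]);T=np.array(C["cam_to_world"])
for z in(.053,.061,.04):
    q=K@(T[:3,:3].T@(W(-.2045,-.4249,z)-T[:3,3])); print(z,(q[:2]/q[2]),(q[:2]/q[2]-[220,120])*6)
E
```

```text
0.0004287719863971993 [-0.76629916 -0.1378982  -0.00125035]
0.053 [277.6424542  187.01211197] [345.85472519 402.07267181]
0.061 [277.58338282 184.55276783] [345.50029689 387.316607  ]
0.04 [277.73760955 190.97375552] [346.42565731 425.84253311]
```

View pics/s4c.png

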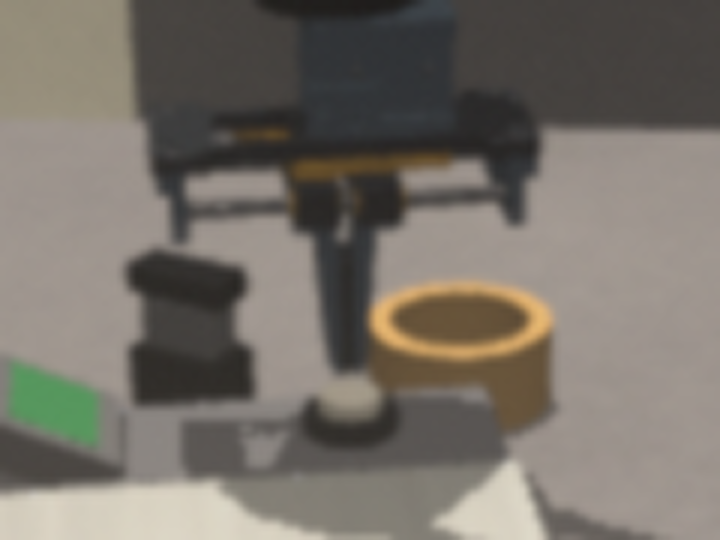

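The crop shows closed fingertips ending at (347,372), just above the cap at (350,395), so the real tip is higher than the TCP reading. I'll keep descending under force watch.

```bash
python3 - <<'E'
from h import *
k=(-.205,-.425)
r=arm.current_tool_rot(); y=ex if r[:,1]@ex>0 else -ex
arm.move_to(W(*k,.13),R(y)); arm.move_l(W(*k,.056),feed=.1); arm.sleep(.2)
f0=np.mean([arm.current_force()[2] for _ in range(5)])
for z in np.arange(.054,.034,-.001):
    arm.move_l(W(*k,z),feed=.03); f=arm.current_force()[2]-f0; print(round(z,4),round(f,1),end='; ')
    if f>10: break
arm.sleep(.3); f=arm.current_force()[2]-f0; print("held",f,here(),arm.current_t())
im=arm.snapshot("side"); cv2.imwrite("pics/s5c.png",cv2.resize(im[120:210,220:340],None,fx=6,fy=6,interpolation=2)[:,:,::-1])
arm.move_l(W(*k,.15),feed=.1)
print(arm.current_t(),arm.current_force())
E
```

```text
0.054 0.4; 0.053 0.2; 0.052 -0.4; 0.051 0.8; 0.05 0.5; 0.049 0.5; 0.048 -0.5; 0.047 0.1; 0.046 -1.0; 0.045 -0.3; 0.044 0.7; 0.043 0.4; 0.042 0.0; 0.041 0.8; 0.04 0.7; 0.039 0.5; 0.038 0.4; 0.037 -0.2; 0.036 2.2; 0.035 2.7; held 2.8447471108020257 [-0.20490183 -0.42505304  0.03505631] 40.9167
42.2667 [-0.19914825 -0.49720796 -0.11446043]
```

View pics/s5c.png

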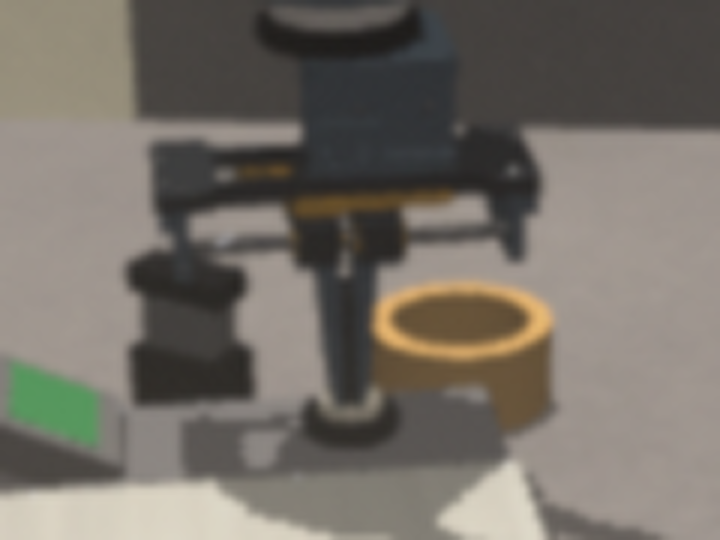

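Contact starts at z≈0.0365, where the tip sits centrally on the cap at (350,405). It needs about 5 mm more.

```bash
python3 - <<'E'
from h import *
k=(-.205,-.425)
f0=np.mean([arm.current_force()[2] for _ in range(5)])
arm.move_l(W(*k,.037),feed=.1)
for z in np.arange(.036,.0265,-.001):
    arm.move_l(W(*k,z),feed=.03); f=arm.current_force()[2]-f0; print(round(z,4),round(f,1),end='; ')
    if f>9: break
arm.sleep(.3); print("held",arm.current_force()[2]-f0,here())
arm.move_l(W(*k,.15),feed=.1); arm.move_to(W(-.32,-.30,.25),arm.current_tool_rot()); arm.sleep(.3)
im=arm.snapshot("top"); c,a,s=carton(im); print(rel(c,a),arm.current_t(),arm.current_force())
E
```

```text
0.036 1.2; 0.035 2.5; 0.034 4.0; 0.033 4.5; 0.032 5.3; 0.031 14.7; held 13.510137320641645 [-0.20482149 -0.42509653  0.03164438]
(np.float64(-64.25836526101355), np.float64(-86.89729796927351), np.float64(-0.015236473083495988)) 47.85 [-0.63382721 -0.03685917 -0.05551046]
```

```bash
python3 -c "
from rig import arm
print(arm.sign_off())"
```

```text
the job is handed in; nothing more can be done
None
```

I pushed the carton flush into the fence corner, pressed the record key to its stop with the hand off the carton, and handed the job in at about 48 s; no verdict came back.

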